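# Clamp the tube rack on the shaker

## Task

Make the tube rack fast on the shaker platform: push the clamp bar up against the rack so that the rack sits home against its fence, drop the U-hook over the keeper on the bar so that it catches behind the keeper's lip, then swing the red latch handle over and press it down past centre until it lies on its stop and stays there by itself. Go by feel and do not force the bar, the hook or the handle, and leave the glassware and everything else standing where it is.

Things in the scene. Friction and masses are not known exactly. Their poses are not given: they have to be found in the camera images.
- shaker: orbital shaker fixed to the table, 284 x 250; its aluminium platform is level, top 100 above the table. Origin: centre of its underside. Its x axis is the way the clamp bar slides off the rack; y is to the left of x; z up. On the platform: the rack between a fence (low x side, 30 tall) and the clamp bar (high x side); the latch stands beside the rack on the low y side, its lever and hook swinging in the x-z plane at y = -75.
- rack_mid (a point): centre (25 over the platform) of the loose stainless tube rack with capped tubes, 100 along x, 120 along y, 50 tall, 72 with the caps, 0.5 kg. It stands 3 to 7 short of the fence and slides between two low guides at y = -13 and 113; against the fence this point is at x = -16 in the shaker's frame.
- bar (a joint): slide of the clamp bar along shaker x in m: around 0 its pad has the rack home, positive away from the rack (up to 0.042); clamped about -0.007. The black rubber-faced pad is sprung, on rods set differently each time: it may touch up to 5 mm earlier or later, so go by feel. The bar drags with 2 N, plus 2 to 5 N when it moves the rack; once home the pad gives 1 mm per 8 N. 8 to 10 N is push enough.
- bar_push (a point): middle of the bar's outer face (facing +x), 18 over the platform. The bar is 18 thick in x, from 5 to 31 over the platform, from y = -8 to 110; brass thumb nuts stick out of it at y = 58 and 100. An arm 18 wide and 13 high runs from it to the keeper at y = -75.
- keeper (a point): where the hook's cross-bar centre sits when hooked: against the far (+x) face of the keeper, on its seat, 23.5 over the platform. The keeper is a steel upright 20 wide in y on the bar; its top is 33.5 over the platform and its lip reaches 5 past the far face, underside 29.5 over the platform; behind it the flat seat (20.5 over the platform) runs 44 in +x, 24 wide. Moves with the bar.
- lever_pivot (a point): axis of the latch lever (along y), 24 over the platform, fixed to the shaker.
- lever (a joint): lever angle in rad: 0 shut (handle lies towards -x on its stop), about 1.57 handle upright, 2.3 leaning fully towards the keeper. Its friction holds it where it is left (0.035 N m). With the hook caught it pulls from between 1.3 and 0.6 down, hardest (2 to 14 N at lever_push) at 0.4 to 0.8, dead centre at about 0.02 to 0.07, then it snaps to 0.
- lever_push (a point): on the face of the red handle that is uppermost when shut, 64 from the pivot axis and 6 above the line from the axis along the handle. Handle sleeve 18 wide, 10 thick, from 34 to 86 from the axis.
- hook_grip (a point): midway between the legs of the steel U-hook, 45 from the hook's axis (along y, on the lever, 16 from the lever's pivot; with the lever shut it lies to -x, 0.06 rad below level). Legs round, 6 thick, 40 over their outsides (room to pinch them along y). It starts raised 0.4 to 1.1 rad above level; friction (0.02 N m) holds it where it is left.
- hook_nose (a point): middle of the hook's cross-bar (6 thick, along y, 28 clear between the legs), 79 from the hook's axis. As the lever swings back towards shut, its friction carries the hook up with it unless the cross-bar is held down or already caught under the lip.
- flask: 100 ml conical glass flask, 64 wide, 88 tall, standing on the shaker platform behind the fence. Origin: centre of its underside. Bystander.
- vial: small amber vial, 28 wide, 55 tall, standing on the platform beside the flask. Origin: centre of its underside. Bystander.
- wash_bottle: white bottle with red cap, 60 wide, 150 tall, on the table. Origin: centre of its underside. Bystander.
- beaker: glass beaker, 72 wide, 85 tall, on the table. Origin: centre of its underside. Bystander.
- tip_box: blue box, 85 x 125, 60 tall, on the table. Origin: centre of its underside. Bystander.
- driver: screwdriver with yellow handle lying on the table. Bystander.
- jar: amber jar, 52 wide, 70 tall, on the table. Origin: centre of its underside. Bystander.

How it is judged:
On the way, in this order (a step that is already met when the one before it is completed fails the run):
1. the clamp bar has pushed the rack home against the fence (within 1.5 mm) (value of joint bar below 0.012 m and x of rack_mid in the frame of shaker below -0.0145 m), for 0.2 s.
2. the U-hook's cross-bar is down behind the keeper's lip, the handle still up (x of hook_nose in the frame of keeper between -0.005 and 0.02 m and z of hook_nose in the frame of keeper below 0.005 m and value of joint lever above 0.9 rad), for 0.2 s.
At the end, for the whole second after the job is handed in: Lever shut on its stop (under 0.03 rad) and at rest, the hook's cross-bar seated behind the keeper's lip and pulling with over 10 N, the rack within about 2.5 mm of home against the fence (value of joint lever below 0.03 rad and x of hook_nose in the frame of keeper between -0.005 and 0.005 m and z of hook_nose in the frame of keeper between -0.003 and 0.0045 m and x of rack_mid in the frame of shaker between -0.019 and -0.0135 m and contact force between hook_c2 and bar_c3 above 10 N and velocity of joint lever between -0.05 and 0.05 rad/s); the robot touches nothing.
It fails at once if the bar is forced onto the rack by hand (pad pressing with more than 12 N without the hook pulling) (contact force between pad_c0 and anything else above 12 N and contact force between hook_c2 and anything else below 8 N).
It fails at once if the hook is forced down on the keeper's lip or seat with more than 20 N, or its cross-bar against the keeper by hand with more than 25 N (contact force between hook_c2 and bar_c2 above 20 N or contact force between hook_c2 and bar_c4 above 20 N or (contact force between the arm and hook_c2 above 2 N and contact force between hook_c2 and bar_c3 above 25 N)).
It fails at once if the handle is slammed or pressed onto its stop with more than 45 N (about 25 N at the handle) (contact force between lever_c2 and shaker_c8 above 45 N).
It fails at once if the rack is tipped (angle between rack_mid's own z axis and vertical above 0.15 rad).
It fails at once if a bystander is moved by more than 20 mm (distance of any of flask, vial, wash_bottle, beaker, tip_box, driver, jar from where it was at the start of the episode above 0.02 m).
It also fails if it takes over 72 s, if anything falls off the work surface, if the arm or the gripper's body presses on something with over 40 N, if the wrist force passes 120 N, or if a joint passes its speed limit or range.

## Robot

A 7-joint arm with a two-finger parallel gripper is mounted at the origin on the work surface. World frame = base frame: x ahead of the robot, y to its left, z up, the work surface at z = 0. Lengths are in m, angles in rad, forces in N, time in s.
With the tool pointing down it reaches from about 0.4 to 0.9 m from the base axis. Payload 5.5 kg.
Tool frame: the origin (TCP) lies between the finger pads; the fingertips stand 19 mm ahead of it and the grasp point (between the pads) is the TCP (finger_overhang is the distance from the TCP to the fingertips, in m); z points along the fingers, y is the line along which they close (so a half turn about z gives the same grasp; the last joint's range is limited). The gripper opens to 85 mm and grips with 20 to 120 N. Pads are 22 mm wide; open, the fingers measure 114 mm over their backs; the gripper's body (76 mm by 85 mm) begins 54 mm behind the grasp point. The pads swing forward as they close: fully open they stand 13 mm farther back than shut.
Start: joints at [-1.076, 0.501, -0.427, 1.55, 0.221, 1.138, -0.21], TCP at [0.149, 0.633, 0.25] pointing down, gripper open.
Joint ranges: [-2.88, 2.88], [-0.31, 2.03], [-1.54, 1.56], [0.2, 2.42], [-1.41, 4.55], [0.19, 2.02], [-2.57, 2.57]. Speed limits (rad/s): [2.57, 2.57, 3.14, 3.14, 3.14, 3.14, 3.14].

## Interface

Orientations are given as [roll, pitch, yaw] about the fixed x, y, z axes, in that order (R = Rz(yaw) Ry(pitch) Rx(roll)).
In Python, from bench import observe, snapshot, camera_params, sign_off, masks_of, finger_overhang gives the robot as it stands.
- The arm moves only by the tool send_rows, never from a script. Its argument "targets" is a list of rows, each an object with "fingers": the opening, from 0 (shut) to 1 (fully open); "delta_pos": the shift along the tool's x, y, z in mm, a list of three; "twist": the turn about the tool's z in rad. A call has 1 to 20 rows; each row is the pose to reach, as a shift and turn from the pose commanded when the call began, along the tool's axes at that moment; what a row does not reach only later rows make up. A row lasts 1/10 s, in which the tool goes at most 50 mm and 8.59 degrees, less where a joint would pass 70% of its speed; a pose out of reach is approached as far as the arm can. A call with a gripper value outside its range is refused whole. The fingers move at their own pace and stop on an object; the grip force is fixed at half the most. Time passes only in rows, so rows that repeat a pose let the fingers close. It gives the time, the measured TCP pose, the force, the opening and the grip force at its end, in the units of the state.
- observe(): the state, without advancing time (a new reading comes with each control period).
- snapshot(name): name is "scene" or "top" or "wrist"; returns the picture (480x640x3 uint8, red, green, blue); there is no depth.
- camera_params(name): a dict with "mtx" (3x3 intrinsics, pixels), "distortion" ([k1, k2, p1, p2, k3] as OpenCV has them; the pictures are not rectified), "rvec" (rotation vector, rad) and "tvec" (3), from world to camera coordinates, as OpenCV has them; the wrist camera has in their place "hand_eye" (4x4, takes a point from camera to tool coordinates, whose origin is the TCP and whose axes are the flange's). Camera axes: x right, y down, z forward; pixel columns grow to the right and rows downward; lengths in m; the calibration is good to about 2 mm. A picture is of the moment at which its call begins: read the wrist's pose just before it. camera_params takes no time and is no camera call.
- sign_off(): hands the job in; it is judged then, once.
Trained networks look in the newest picture that a camera, given by its name, has taken for a name from the list of things; names that differ only in an ending like _2 or _b are one class to them, and where a whole thing is asked for, a point or a joint stands for the part that bears it (a point fixed in the world has none). Each returns a list of dicts, best first, with "p" (0 to 1); they miss things now and then, are a little off and sometimes report something else, mostly with a low value. They report only what shows in the picture. A call takes as long as a camera call.
- masks_of(name, camera): "pixels" (480x640 bool, what is visible of it) and "at" ([row, column] in pixels, amid what is visible of it).
The state is a dict: "time": time; "joint_pos": joint angles; "qd": joint speeds; "joint_torque": joint torques, N m; "tcp_pos": TCP position; "orientation": TCP orientation; "ft_force": force on the tool from outside, world axes, zero at the start; "wrist_torque": the same for the moment, N m; "gripper_width": finger opening in m; "grip_force": force on a finger pad.
Only numpy, scipy, OpenCV 4.12 (cv2) and the standard library are available. Lean on these libraries where they do the work, as an engineer would, in place of code of your own. Each camera call takes 0.05 s, during which the arm holds its last target. There are 200 camera calls.

## Working session

There is one attempt and no reset: what is moved stays moved. The work goes in short steps, Python scripts to look and compute and a tool call to move; the robot and the scene stay as the last step left them, time stands still between calls to the robot, and variables do not carry over. Pictures are saved under pics/ and viewed, at most 10 in all, crops included, and the job is handed in when it is done.

Besides the shell and the picture viewer there is one more tool, called after "Emit:" by a JSON object that holds its "api" and its "payload", one argument or row to a line. send_rows: Moves the arm, as the interface text tells. Its arguments: {"type":"object","properties":{"targets":{"type":"array"}},"required":["targets"]}

```bash
mkdir -p pics; ls
python3 - <<'E'
from bench import *
import cv2
for n in ("scene","top"):
    im=snapshot(n); cv2.imwrite(f"pics/{n}0.png",im[:,:,::-1])
    p=camera_params(n); print(n,p)
    for k in ("shaker","bar","lever","hook_grip","rack_mid","keeper","flask","vial"):
        print(k,[(round(d["p"],2),[int(x) for x in d["at"]],int(d["pixels"].sum())) for d in masks_of(k,n)][:2])
print(observe()); print(camera_params("wrist"))
E
```

```text
pics
scene {'mtx': array([[521.10031652,   0.        , 312.2436268 ],
       [  0.        , 521.10031652, 239.7855909 ],
       [  0.        ,   0.        ,   1.        ]]), 'distortion': array([-0.00370398,  0.        ,  0.        ,  0.        ,  0.        ]), 'rvec': array([ 2.31477397,  0.65853277, -0.27629749]), 'tvec': array([-0.47906351, -0.12005007,  1.31659378])}
shaker [(0.59, [285, 313], 14382)]
bar [(0.88, [268, 357], 1837)]
lever [(0.82, [260, 281], 639), (0.29, [268, 356], 1866)]
hook_grip [(0.51, [269, 292], 302)]
rack_mid [(0.72, [416, 188], 2169), (0.6, [232, 323], 3522)]
keeper [(0.65, [267, 354], 2039)]
flask [(0.96, [202, 290], 795), (0.74, [284, 315], 13968)]
vial [(0.6, [220, 277], 303)]
top {'mtx': array([[537.91639558,   0.        , 322.52707632],
       [  0.        , 537.91639558, 234.95476344],
       [  0.        ,   0.        ,   1.        ]]), 'distortion': array([-0.12312487,  0.        ,  0.        ,  0.        ,  0.        ]), 'rvec': array([ 2.18488111, -2.14898596,  0.0853035 ]), 'tvec': array([0.02181257, 0.54765632, 1.15836512])}
shaker [(0.94, [21
[... 916 characters left out ...]
.02734854, -0.01792782,  0.02820825]), 'grip_force': 0.0, 'gripper_width': 0.08543958451197217}
{'mtx': array([[360.59240668,   0.        , 322.56658995],
       [  0.        , 360.59240668, 238.26682003],
       [  0.        ,   0.        ,   1.        ]]), 'distortion': array([-0.00418113,  0.        ,  0.        ,  0.        ,  0.        ]), 'hand_eye': array([[-1.18552312e-03, -9.56095964e-01, -2.93051363e-01,
         7.54770405e-02],
       [ 9.99999297e-01, -1.12902431e-03, -3.61938975e-04,
         4.09151093e-04],
       [ 1.51862818e-05, -2.93051586e-01,  9.56096631e-01,
        -1.23345088e-01],
       [ 0.00000000e+00,  0.00000000e+00,  0.00000000e+00,
         1.00000000e+00]])}
```

Run:
```python
import cv2
a=cv2.imread("pics/scene0.png");b=cv2.imread("pics/top0.png")
cv2.imwrite("pics/t1.png",cv2.resize(b[130:330,250:470],None,fx=3,fy=3,interpolation=2)[:600])
cv2.imwrite("pics/s1.png",cv2.resize(a[170:370,200:440],None,fx=3,fy=3,interpolation=2)[:600])
```

```text
(no output)
```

View pics/t1.png

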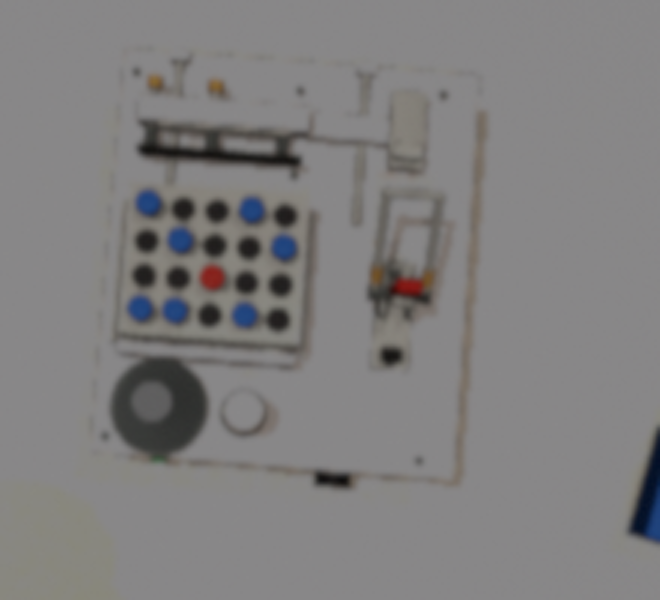

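View pics/s1.png

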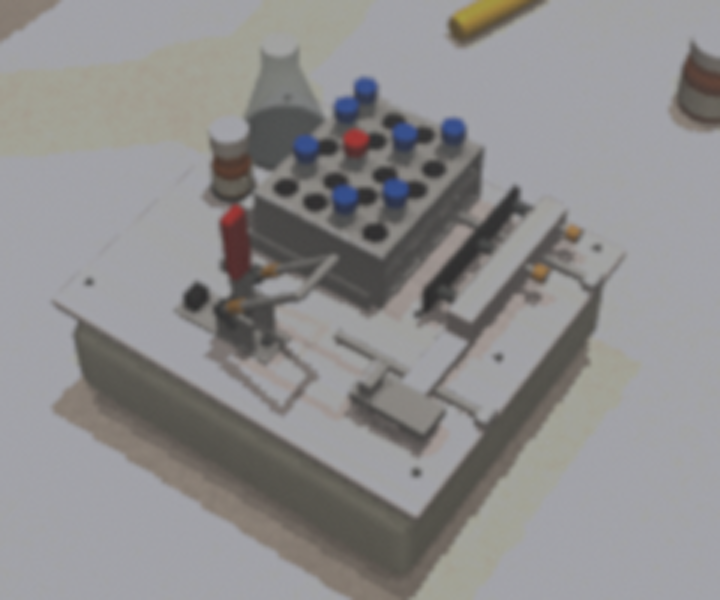

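View pics/top0.png

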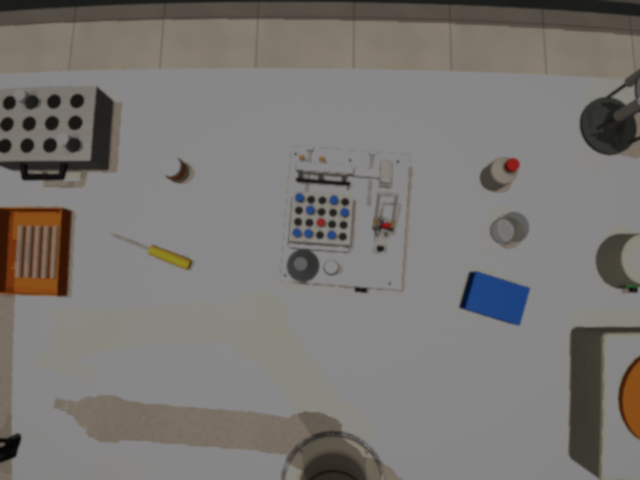

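```bash
cat > h.py <<'E'
import numpy as np, cv2
from scipy.spatial.transform import Rotation as R
from scipy.optimize import least_squares
from bench import *
def proj(P,n,s=None):
    c=camera_params(n); P=np.atleast_2d(P).astype(float)
    if n=="wrist":
        T=np.eye(4); T[:3,:3]=R.from_euler('xyz',s["orientation"]).as_matrix(); T[:3,3]=s["tcp_pos"]
        M=np.linalg.inv(T@c["hand_eye"]); rv,tv=R.from_matrix(M[:3,:3]).as_rotvec(),M[:3,3]
    else: rv,tv=c["rvec"],c["tvec"]
    return cv2.projectPoints(P,rv,tv,c["mtx"],c["distortion"])[0][:,0]
def plane(uv,z,n,s=None):
    return least_squares(lambda q:(proj([q[0],q[1],z],n,s)[0]-uv),[.5,0]).x
def sh2w(p,S): # shaker frame -> world; S=(x,y,yaw)
    p=np.atleast_2d(p); c,s=np.cos(S[2]),np.sin(S[2])
    return np.c_[S[0]+c*p[:,0]-s*p[:,1],S[1]+s*p[:,0]+c*p[:,1],p[:,2]]
E
cat > fit.py <<'E'
from h import *
C=np.array([[142,125,100],[142,-125,100],[-142,125,100],[-142,-125,100]])/1000
top=np.array([[125,48],[480,75],[92,458],[460,484]])/3+[250,130]-1/3
print([plane(u,.1,"top").round(4) for u in top])
sc=np.array([[622,255],[408,545],[195,165],[55,300]])/3+[200,170]-1/3
f=lambda q,both:np.r_[(proj(sh2w(C,q),"top")-top).ravel(),(proj(sh2w(C[1:],q),"scene")[[0,2]]-sc[[1,3]]).ravel()*both]
for b in (0,1):
    r=least_squares(lambda q:f(q,b),[.6,0,0]); print(r.x,r.fun.round(1))
E
python3 fit.py
```

```text
[array([0.728 , 0.0987]), array([ 0.7125, -0.1503]), array([0.4413, 0.1146]), array([ 0.4277, -0.1369])]
[ 0.57732319 -0.01849765 -0.05411381] [-0.   1.   0.3  0.1  0.3 -0.5 -0.6 -0.5  0.  -0.  -0.   0. ]
[ 0.57974118 -0.02065912 -0.06565991] [ 1.9 -0.8  2.1 -0.3  0.7 -2.4 -0.4 -1.   1.3 -6.8 -3.1  1. ]
```

```bash
cat >> h.py <<'E'
S0=np.array([0.5773,-0.0185,-0.0541])
def goto(p,S=S0,yaw=None,s=None):
    "p in shaker frame, mm (z over table); prints tool delta mm and twist"
    s=s or observe(); M=R.from_euler('xyz',s["orientation"]).as_matrix()
    w=sh2w(np.array(p)/1000,S)[0]; d=M.T@(w-s["tcp_pos"])*1000
    y=S[2]+np.pi if yaw is None else yaw
    tw=-(y-s["orientation"][2]+np.pi)%(2*np.pi)-np.pi
    print("to",w.round(4),"delta",d.round(1),"twist",round(tw,4),"norm",np.linalg.norm(d).round())
E
python3 -c "
from h import *
goto([40,-30,300])"
```

```text
to [ 0.6156 -0.0506  0.3   ] delta [-610.8 -557.9  -49.7] twist -0.1777 norm 829.0
```

Emit:
{"api": "send_rows", "payload": {
  "targets": [
    {"fingers": 0, "delta_pos": [-40, -40, -50], "twist": -0.05},
    {"fingers": 0, "delta_pos": [-80, -80, -50], "twist": -0.1},
    {"fingers": 0, "delta_pos": [-120, -110, -50], "twist": -0.178},
    {"fingers": 0, "delta_pos": [-155, -142, -50], "twist": -0.178},
    {"fingers": 0, "delta_pos": [-190, -174, -50], "twist": -0.178},
    {"fingers": 0, "delta_pos": [-225, -206, -50], "twist": -0.178},
    {"fingers": 0, "delta_pos": [-260, -238, -50], "twist": -0.178},
    {"fingers": 0, "delta_pos": [-295, -270, -50], "twist": -0.178},
    {"fingers": 0, "delta_pos": [-330, -302, -50], "twist": -0.178},
    {"fingers": 0, "delta_pos": [-365, -334, -50], "twist": -0.178},
    {"fingers": 0, "delta_pos": [-400, -366, -50], "twist": -0.178},
    {"fingers": 0, "delta_pos": [-435, -398, -50], "twist": -0.178},
    {"fingers": 0, "delta_pos": [-470, -430, -50], "twist": -0.178},
    {"fingers": 0, "delta_pos": [-505, -462, -50], "twist": -0.178},
    {"fingers": 0, "delta_pos": [-540, -494, -50], "twist": -0.178},
    {"fingers": 0, "delta_pos": [-575, -526, -50], "twist": -0.178},
    {"fingers": 0, "delta_pos": [-600, -548, -50], "twist": -0.178},
    {"fingers": 0, "delta_pos": [-611, -558, -50], "twist": -0.178},
    {"fingers": 0, "delta_pos": [-611, -558, -50], "twist": -0.178},
    {"fingers": 0, "delta_pos": [-611, -558, -50], "twist": -0.178}
  ]
}}

```text
time: 2.9
tcp_pos: [0.6151, -0.0489, 0.3]
orientation: [3.14, -0.001, 3.089]
ft_force: [0.0, 0.5, 0.3]
gripper_width: -0.0002
grip_force: 0.0
```

Run:
```python
from h import *
s=observe(); im=snapshot("wrist"); print(s["time"],s["tcp_pos"],s["orientation"],s["ft_force"],s["gripper_width"])
import pickle; pickle.dump((s,im),open("w1.pkl","wb"))
cv2.imwrite("pics/w1.png",cv2.resize(im[:,:,::-1],(800,600),interpolation=2))
```

```text
2.9 [ 0.61513432 -0.04885971  0.30000516] [ 3.14023240e+00 -1.15077340e-03  3.08935138e+00] [0.00539701 0.52121522 0.25158826] -0.0001703182822787341
```

View pics/w1.png

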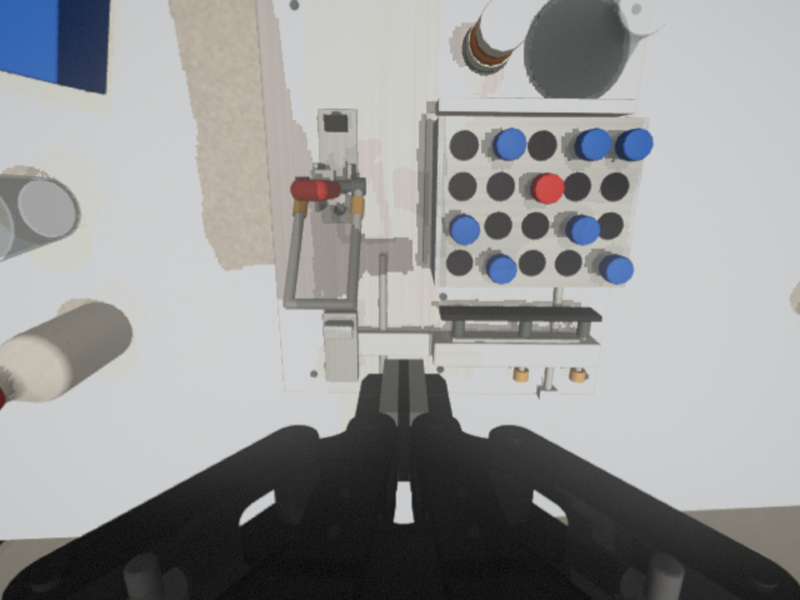

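Run:
```python
from h import *
import pickle; s,im=pickle.load(open("w1.pkl","rb"))
c,sn=np.cos(S0[2]),np.sin(S0[2])
def sh(u,z):
    w=plane((np.array(u)+.5)*.8-.5,z/1000,"wrist",s)-S0[:2]; return (np.array([c*w[0]+sn*w[1],-sn*w[0]+c*w[1]])*1000).round(1)
for n,u,z in [("cornR",(283,391),100),("cornL",(596,395),100),("screw",(314,374),100),("screw2",(293,5),100),("screw3",(441,374),100),
 ("fence outer top L",(440,100),130),("fence outR",(634,101),130),("rack corner +x-y",(435,285),150),("rack +x+y",(635,285),150),("rack -x-y",(440,117),150),
 ("bar outer top -y",(434,365),131),("bar outer top +y",(598,365),131),("bar inner top",(434,345),131),("bar+y inner",(598,343),131),
 ("keeper top low x",(341,321),133.5),("lip +x",(341,333),133.5),("seat end",(341,381),120.5),("seat L",(327,381),120.5),("seat R",(358,381),120.5),
 ("pivotblock",(337,210),124),("hook bushes",(300,207),140),("hook bush2",(357,205),140)]: print(n,sh(u,z))
for z in range(150,200,10): print(z,"nose",sh((320,303),z),"handle tip",sh((300,188),z+30),sh((310,188),z+30),z+30)
```

```text
cornR [ 140.8 -123.8]
cornL [144.5 127.5]
screw [125.8 -98.2]
screw2 [-129.1  -96.8]
screw3 [125.8   2.3]
fence outer top L [-70.6  -5.6]
fence outR [-70.3 111.2]
rack corner +x-y [39.1 -7.7]
rack +x+y [ 39.1 118.3]
rack -x-y [-59.4  -7. ]
bar outer top -y [103.3  -5.8]
bar outer top +y [103.3 111. ]
bar inner top [87.9 -6.1]
bar+y inner [ 86.4 108.8]
keeper top low x [ 69.1 -70.2]
lip +x [ 77.9 -70.5]
seat end [121.3 -73.9]
seat L [121.3 -84.4]
seat R [121.3 -61.3]
pivotblock [ -4.7 -71.1]
hook bushes [ -8.2 -91.6]
hook bush2 [ -9.4 -56.3]
150 nose [ 51.  -80.6] handle tip [-21.9 -82. ] [-21.9 -76.8] 180
160 nose [ 47.8 -78.7] handle tip [-22.5 -79.8] [-22.5 -74.8] 190
170 nose [ 44.7 -76.8] handle tip [-23.1 -77.6] [-23.1 -72.8] 200
180 nose [ 41.5 -74.9] handle tip [-23.6 -75.4] [-23.6 -70.8] 210
190 nose [ 38.3 -73. ] handle tip [-24.2 -73.2] [-24.2 -68.8] 220
```

```bash
sed -i 's/^S0=.*/S0=np.array([0.5774,-0.0167,-0.0541])/' h.py; python3 -c "
from h import *
goto([124,25,300]);goto([124,25,132]);print(finger_overhang if not callable(finger_overhang) else finger_overhang())"
```

```text
to [0.7026 0.0016 0.3   ] delta [-84.9  54.    0.2] twist 0.0032 norm 101.0
to [0.7026 0.0016 0.132 ] delta [-85.   53.8 168.2] twist 0.0032 norm 196.0
0.019
```

Emit:
{"api": "send_rows", "payload": {
  "targets": [
    {"fingers": 0, "delta_pos": [-42, 27, 0], "twist": 0.003},
    {"fingers": 0, "delta_pos": [-85, 54, 10], "twist": 0.003},
    {"fingers": 0, "delta_pos": [-85, 54, 50], "twist": 0.003},
    {"fingers": 0, "delta_pos": [-85, 54, 90], "twist": 0.003},
    {"fingers": 0, "delta_pos": [-85, 54, 130], "twist": 0.003},
    {"fingers": 0, "delta_pos": [-85, 54, 155], "twist": 0.003},
    {"fingers": 0, "delta_pos": [-85, 54, 168], "twist": 0.003},
    {"fingers": 0, "delta_pos": [-85, 54, 168], "twist": 0.003},
    {"fingers": 0, "delta_pos": [-85, 54, 168], "twist": 0.003}
  ]
}}

```text
time: 3.85
tcp_pos: [0.7043, -0.0003, 0.1339]
orientation: [3.141, 0.002, 3.086]
ft_force: [0.3, -0.2, 1.6]
gripper_width: -0.0002
grip_force: 0.0
```

```bash
python3 -c "
from h import *
s=observe();print(s['time'],s['tcp_pos'],s['ft_force'])
goto([124,25,132])"
```

```text
3.85 [ 7.04320235e-01 -3.05977101e-04  1.33920792e-01] [ 0.3093555  -0.22930643  1.62803007]
to [0.7026 0.0016 0.132 ] delta [1.9 1.8 1.9] twist -0.0015 norm 3.0
```

Emit:
{"api": "send_rows", "payload": {
  "targets": [
    {"fingers": 0, "delta_pos": [3, 0, 0], "twist": 0},
    {"fingers": 0, "delta_pos": [6, 0, 0], "twist": 0},
    {"fingers": 0, "delta_pos": [9, 0, 0], "twist": 0},
    {"fingers": 0, "delta_pos": [11, 0, 0], "twist": 0},
    {"fingers": 0, "delta_pos": [13, 0, 0], "twist": 0},
    {"fingers": 0, "delta_pos": [15, 0, 0], "twist": 0},
    {"fingers": 0, "delta_pos": [17, 0, 0], "twist": 0},
    {"fingers": 0, "delta_pos": [19, 0, 0], "twist": 0},
    {"fingers": 0, "delta_pos": [21, 0, 0], "twist": 0},
    {"fingers": 0, "delta_pos": [23, 0, 0], "twist": 0},
    {"fingers": 0, "delta_pos": [25, 0, 0], "twist": 0}
  ]
}}

```text
time: 4.95
tcp_pos: [0.6784, 0.0, 0.1322]
orientation: [3.142, -0.0, 3.085]
ft_force: [1.5, 0.1, 1.4]
gripper_width: 0.0002
grip_force: 0.8
```

Emit:
{"api": "send_rows", "payload": {
  "targets": [
    {"fingers": 0, "delta_pos": [2, 0, 0], "twist": 0},
    {"fingers": 0, "delta_pos": [4, 0, 0], "twist": 0},
    {"fingers": 0, "delta_pos": [6, 0, 0], "twist": 0},
    {"fingers": 0, "delta_pos": [8, 0, 0], "twist": 0}
  ]
}}

```text
time: 5.35
tcp_pos: [0.6704, 0.0005, 0.1322]
orientation: [3.142, -0.0, 3.085]
ft_force: [0.7, 0.3, 0.3]
gripper_width: 0.0002
grip_force: 0.8
```

Emit:
{"api": "send_rows", "payload": {
  "targets": [
    {"fingers": 0, "delta_pos": [1, 0, 0], "twist": 0},
    {"fingers": 0, "delta_pos": [2, 0, 0], "twist": 0},
    {"fingers": 0, "delta_pos": [3, 0, 0], "twist": 0},
    {"fingers": 0, "delta_pos": [4, 0, 0], "twist": 0}
  ]
}}

```text
time: 5.75
tcp_pos: [0.667, 0.0007, 0.1322]
orientation: [3.141, 0.001, 3.085]
ft_force: [4.2, 0.8, -1.7]
gripper_width: -0.0
grip_force: 2.2
```

Emit:
{"api": "send_rows", "payload": {
  "targets": [
    {"fingers": 0, "delta_pos": [0.7, 0, 0], "twist": 0},
    {"fingers": 0, "delta_pos": [1.4, 0, 0], "twist": 0},
    {"fingers": 0, "delta_pos": [2, 0, 0], "twist": 0}
  ]
}}

```text
time: 6.05
tcp_pos: [0.6648, 0.0008, 0.1323]
orientation: [3.141, 0.0, 3.085]
ft_force: [5.1, 1.0, -3.3]
gripper_width: 0.0003
grip_force: 2.8
```

Emit:
{"api": "send_rows", "payload": {
  "targets": [
    {"fingers": 0, "delta_pos": [0.5, 0, 0], "twist": 0},
    {"fingers": 0, "delta_pos": [1, 0, 0], "twist": 0}
  ]
}}

```text
time: 6.25
tcp_pos: [0.6645, 0.0009, 0.1323]
orientation: [3.141, 0.002, 3.085]
ft_force: [7.9, -0.1, -4.1]
gripper_width: 0.0002
grip_force: 3.8
```

Emit:
{"api": "send_rows", "payload": {
  "targets": [
    {"fingers": 0, "delta_pos": [0, 0, 0], "twist": 0},
    {"fingers": 0, "delta_pos": [0, 0, 0], "twist": 0}
  ]
}}

```text
time: 6.45
tcp_pos: [0.6645, 0.0009, 0.1323]
orientation: [3.141, 0.002, 3.085]
ft_force: [6.4, 0.1, -4.4]
gripper_width: 0.0001
grip_force: 3.4
```

Run:
```python
from h import *
s=observe(); im=snapshot("wrist"); print(s["time"],s["tcp_pos"],s["orientation"],s["ft_force"],s["gripper_width"])
import pickle; pickle.dump((s,im),open("w2.pkl","wb"))
cv2.imwrite("pics/w2.png",cv2.resize(im[:,:,::-1],(800,600),interpolation=2))
```

```text
6.45 [0.66446462 0.0008751  0.13230438] [3.14141170e+00 1.81410878e-03 3.08486899e+00] [ 6.36266637  0.12154067 -4.40297475] 5.994013040810826e-05
```

View pics/w2.png

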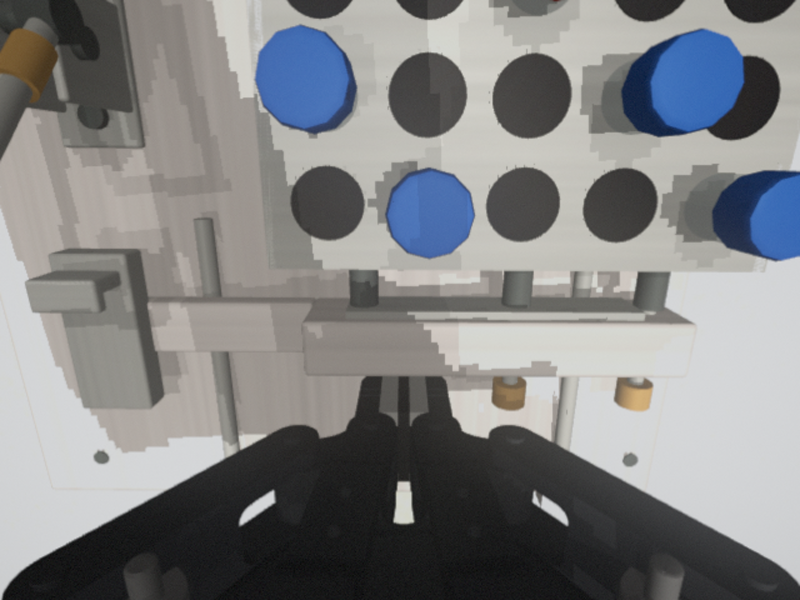

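```bash
cat > m.py <<'E'
from h import *
import pickle
def mk(f):
    s,im=pickle.load(open(f,"rb")); c,sn=np.cos(S0[2]),np.sin(S0[2])
    def sh(u,z):
        w=plane((np.array(u)+.5)*.8-.5,z/1000,"wrist",s)-S0[:2]; return (np.array([c*w[0]+sn*w[1],-sn*w[0]+c*w[1]])*1000).round(1)
    return sh
E
python3 - <<'E'
from m import *
a,b=mk("w1.pkl"),mk("w2.pkl")
print("screw",a((314,374),100),a((441,374),100),b((101,457),100),b((630,460),100))
print("rack +x edge",a((435,285),150),b((270,268),150),b((760,271),150))
print("bar outer top",a((500,365),131),b((305,375),131),b((690,375),131),"inner",b((305,323),131))
print("keeper top low",b((75,273),133.5),"lip",b((65,312),133.5),"lip under",b((65,307),133.5),"seat end",b((85,408),120.5),b((155,402),120.5))
print("corner",b((52,489),100))
s=observe();w=s["tcp_pos"][:2]-S0[:2];c,sn=np.cos(S0[2]),np.sin(S0[2]);print("tcp",c*w[0]+sn*w[1],-sn*w[0]+c*w[1])
E
```

```text
screw [ 125.8 -100. ] [125.8   0.5] [ 125.5 -100.3] [127.7 114.8]
rack +x edge [39.1 -9.5] [35.3 -9.1] [ 36.4 108.9]
bar outer top [103.3  39.4] [73.3 -7.3] [ 73.8 110.4] inner [56.4 -6.1]
keeper top low [ 40.4 -68.8] lip [ 51.8 -74.2] lip under [ 50.3 -73.8] seat end [ 90.7 -85.5] [ 88.5 -61.3]
corner [ 141.1 -124. ]
tcp 0.08595755384552331 0.022253271918655296
```

Emit:
{"api": "send_rows", "payload": {
  "targets": [
    {"fingers": 0, "delta_pos": [0.5, 0, 0], "twist": 0},
    {"fingers": 0, "delta_pos": [1, 0, 0], "twist": 0},
    {"fingers": 0, "delta_pos": [1, 0, 0], "twist": 0}
  ]
}}

```text
time: 6.8
tcp_pos: [0.6641, 0.0009, 0.1323]
orientation: [3.141, 0.003, 3.085]
ft_force: [8.8, 0.1, -5.3]
gripper_width: 0.0002
grip_force: 4.4
```

Emit:
{"api": "send_rows", "payload": {
  "targets": [
    {"fingers": 0, "delta_pos": [0.4, 0, 0], "twist": 0},
    {"fingers": 0, "delta_pos": [0.7, 0, 0], "twist": 0},
    {"fingers": 0, "delta_pos": [0.7, 0, 0], "twist": 0}
  ]
}}

```text
time: 7.1
tcp_pos: [0.664, 0.0009, 0.1324]
orientation: [3.141, 0.004, 3.085]
ft_force: [10.2, -0.1, -5.9]
gripper_width: -0.0001
grip_force: 5.1
```

Run:
```python
from h import *
import pickle
s=observe(); im=snapshot("wrist"); print(s["time"],s["tcp_pos"],s["orientation"],s["ft_force"],s["joint_torque"])
o,i0=pickle.load(open("w2.pkl","rb"))
pickle.dump((s,im),open("w3.pkl","wb"))
# rack shift: register rack-top patch between w2 and w3, and fixed platform patch
def reg(y0,y1,x0,x1):
    a=cv2.cvtColor(i0,7)[y0:y1,x0:x1].astype(np.float32);b=cv2.cvtColor(im,7)[y0:y1,x0:x1].astype(np.float32)
    return cv2.phaseCorrelate(a,b,cv2.createHanningWindow((x1-x0,y1-y0),cv2.CV_32F))
print("rack",reg(20,200,220,600),"screw",reg(345,390,470,540),"screwL",reg(345,385,60,110),"latch",reg(40,120,30,110))
```

```text
7.1 [0.66399704 0.0009011  0.13237959] [3.14126505 0.00447312 3.08485451] [10.24166111 -0.13717778 -5.89237526] [ 3.15829357e-01 -6.41130853e+01  2.96664834e-01 -2.09676683e+01
 -2.30251360e-03  3.63723882e+00  2.60742148e-02]
rack ((0.003942985818895295, 2.017429723239786), 0.9737294757807696) screw ((-0.19052595584687282, 0.6766811095697847), 0.9998254063688679) screwL ((0.3515316445483343, 0.23408282909292666), 0.9908353238105774) latch ((-0.05921923225985637, 1.2799697158998455), 0.94243283867836)
```

Emit:
{"api": "send_rows", "payload": {
  "targets": [
    {"fingers": 0, "delta_pos": [-2, 0, 0], "twist": 0},
    {"fingers": 0, "delta_pos": [-6, 0, 0], "twist": 0},
    {"fingers": 0, "delta_pos": [-15, 0, 0], "twist": 0},
    {"fingers": 0, "delta_pos": [-18, 0, -30], "twist": 0},
    {"fingers": 0, "delta_pos": [-18, 0, -70], "twist": 0},
    {"fingers": 0.7, "delta_pos": [-18, -20, -120], "twist": 0},
    {"fingers": 0.7, "delta_pos": [0, -60, -140], "twist": 0},
    {"fingers": 0.7, "delta_pos": [10, -98, -140], "twist": 0},
    {"fingers": 0.7, "delta_pos": [10, -98, -140], "twist": 0},
    {"fingers": 0.7, "delta_pos": [10, -98, -140], "twist": 0}
  ]
}}

```text
time: 8.15
tcp_pos: [0.6455, -0.0985, 0.2723]
orientation: [-3.141, -0.001, 3.081]
ft_force: [-0.1, -0.3, -1.1]
gripper_width: 0.0597
grip_force: 0.0
```

Run:
```python
from m import *
s=observe(); im=snapshot("wrist"); pickle.dump((s,im),open("w4.pkl","wb"))
print(s["time"],s["tcp_pos"],s["orientation"],s["gripper_width"],s["ft_force"])
b=snapshot("scene")
big=np.zeros((600,800,3),np.uint8)
big[:,:]=cv2.resize(im[:,:,::-1],(800,600),interpolation=2); cv2.imwrite("pics/w4.png",big)
s1,_=pickle.load(open("w1.pkl","rb"))
uw=(np.array([320,303.])+.5)*.8-.5; us=np.array([306.,262.])
def f(P): return np.r_[proj(sh2w(P/1000,S0),"wrist",s1)[0]-uw, proj(sh2w(P/1000,S0),"scene")[0]-us]
r=least_squares(f,[40,-75,190]); print("nose",r.x,r.fun)
```

```text
8.15 [ 0.64550805 -0.0985015   0.27230189] [-3.14116770e+00 -1.37753939e-03  3.08110158e+00] 0.05973655223656245 [-0.12103503 -0.2785979  -1.05320357]
nose [ 37.79148071 -74.15376865 192.23798297] [ 0.28008338  0.29218598 -1.02477827  0.19050263]
```

View pics/w4.png

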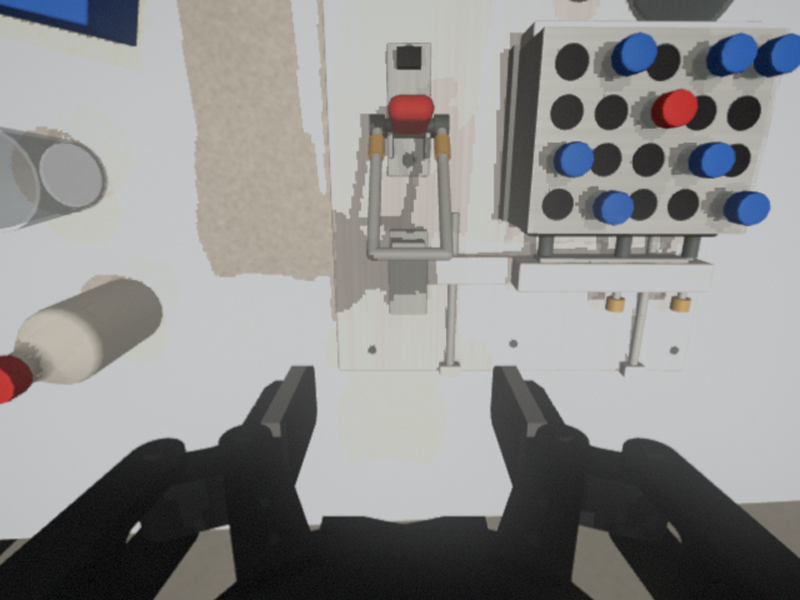

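Run:
```python
from m import *
a=mk("w4.pkl")
print("handle back top",a((411,96),210),"front low visible",a((411,132),150),a((411,132),140),a((411,118),205))
print("nose",a((410,254),192)," seat end",a((408,313),120.5),"collar",a((377,147),147),a((442,147),147))
print("rack edges",a((530,233),150),a((545,28),150),"fence",a((537,22),130),"bar outer",a((520,289),131),"screws",a((372,349),100),a((513,343),100))
goto([-48,-75,270]);goto([-48,-75,208]);goto([-8,-75,208])
```

```text
handle back top [-26.2 -73.9] front low visible [-16.8 -73. ] [-17.3 -72.8] [-18.8 -73.9]
nose [ 38.3 -74.3]  seat end [ 91.3 -74.8] collar [ -9.7 -90.8] [ -9.4 -56.7]
rack edges [35.6 -8.2] [-63.6  -8.2] fence [-71.3  -7. ] bar outer [72.8 -6.4] screws [ 125.2 -100.3] [121.3  -0.4]
to [ 0.5254 -0.089   0.27  ] delta [120.9  -0.6   1.9] twist -0.0016 norm 121.0
to [ 0.5254 -0.089   0.208 ] delta [120.8  -0.7  63.9] twist -0.0016 norm 137.0
to [ 0.5654 -0.0912  0.208 ] delta [80.8 -0.6 63.8] twist -0.0016 norm 103.0
```

Emit:
{"api": "send_rows", "payload": {
  "targets": [
    {"fingers": 0, "delta_pos": [40, 0, -10], "twist": 0},
    {"fingers": 0, "delta_pos": [80, 0, -10], "twist": 0},
    {"fingers": 0, "delta_pos": [120, 0, -10], "twist": 0},
    {"fingers": 0, "delta_pos": [121, 0, 0], "twist": 0},
    {"fingers": 0, "delta_pos": [121, 0, 35], "twist": 0},
    {"fingers": 0, "delta_pos": [121, 0, 64], "twist": 0},
    {"fingers": 0, "delta_pos": [121, 0, 64], "twist": 0},
    {"fingers": 0, "delta_pos": [117, 0, 64], "twist": 0},
    {"fingers": 0, "delta_pos": [113, 0, 64], "twist": 0},
    {"fingers": 0, "delta_pos": [109, 0, 64], "twist": 0},
    {"fingers": 0, "delta_pos": [105, 0, 64], "twist": 0},
    {"fingers": 0, "delta_pos": [101, 0, 64], "twist": 0},
    {"fingers": 0, "delta_pos": [97, 0, 64], "twist": 0},
    {"fingers": 0, "delta_pos": [93, 0, 64], "twist": 0},
    {"fingers": 0, "delta_pos": [91, 0, 64], "twist": 0},
    {"fingers": 0, "delta_pos": [91, 0, 64], "twist": 0}
  ]
}}

```text
time: 9.85
tcp_pos: [0.5558, -0.0912, 0.2082]
orientation: [3.142, 0.0, 3.085]
ft_force: [-0.3, -0.2, 0.7]
gripper_width: 0.0003
grip_force: 0.0
```

Emit:
{"api": "send_rows", "payload": {
  "targets": [
    {"fingers": 0, "delta_pos": [10, 0, 0], "twist": 0},
    {"fingers": 0, "delta_pos": [16, 0, -20], "twist": 0},
    {"fingers": 0, "delta_pos": [10, 0, -65], "twist": 0},
    {"fingers": 0, "delta_pos": [-40, 0, -75], "twist": 0},
    {"fingers": 0, "delta_pos": [-80, 0, -75], "twist": 0},
    {"fingers": 0, "delta_pos": [-100, 0, -65], "twist": 0},
    {"fingers": 0, "delta_pos": [-100, 0, -65], "twist": 0},
    {"fingers": 0, "delta_pos": [-100, 0, -65], "twist": 0}
  ]
}}

```text
time: 10.65
tcp_pos: [0.6541, -0.0968, 0.2723]
orientation: [3.142, -0.003, 3.085]
ft_force: [-0.5, 0.0, 0.2]
gripper_width: -0.0002
grip_force: 0.0
```

Run:
```python
from m import *
s=observe(); im=snapshot("wrist"); pickle.dump((s,im),open("w5.pkl","wb"))
print(s["time"],s["tcp_pos"],s["orientation"],s["ft_force"])
cv2.imwrite("pics/w5.png",cv2.resize(im[:,:,::-1],(800,600),interpolation=2))
```

```text
10.65 [ 0.654107   -0.09682472  0.27229332] [ 3.14151513e+00 -2.65976641e-03  3.08476938e+00] [-0.50397659  0.00835499  0.15657963]
```

View pics/w5.png

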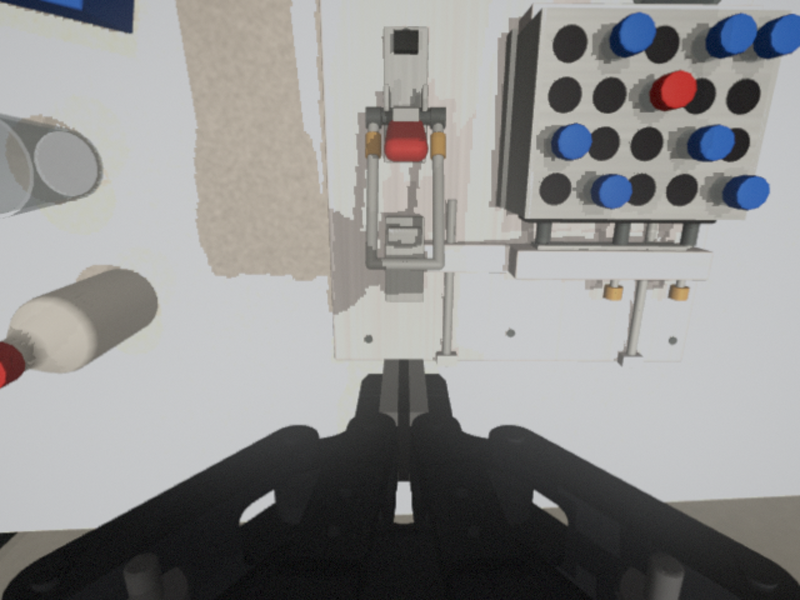

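Run:
```python
from m import *
a=mk("w5.pkl")
print("nose",a((405,265),165),a((405,265),171),a((405,265),177),"seat end",a((403,300),120.5),"lever axle",a((375,117),139.5),"handle tip",a((406,160),206),a((406,122),206))
goto([63,-74.5,220]);goto([63,-74.5,200]);goto([64,-74.5,143])
```

```text
nose [ 57.9 -74.5] [ 56.6 -74.5] [ 55.2 -74.5] seat end [ 90.8 -75.7] lever axle [-16.6 -90.1] handle tip [  5.4 -74.1] [ -8.9 -74. ]
to [ 0.6363 -0.0945  0.22  ] delta [17.8  1.4 52.9] twist -0.0029 norm 56.0
to [ 0.6363 -0.0945  0.2   ] delta [17.7  1.4 72.9] twist -0.0029 norm 75.0
to [ 0.6373 -0.0946  0.143 ] delta [ 16.6   1.4 129.9] twist -0.0029 norm 131.0
```

Emit:
{"api": "send_rows", "payload": {
  "targets": [
    {"fingers": 0, "delta_pos": [19, 1, 35], "twist": 0},
    {"fingers": 0, "delta_pos": [19, 1, 65], "twist": 0},
    {"fingers": 0, "delta_pos": [19, 1, 74], "twist": 0},
    {"fingers": 0, "delta_pos": [19, 1, 80], "twist": 0},
    {"fingers": 0, "delta_pos": [18, 1, 85], "twist": 0},
    {"fingers": 0, "delta_pos": [17, 1, 90], "twist": 0},
    {"fingers": 0, "delta_pos": [16, 1, 95], "twist": 0},
    {"fingers": 0, "delta_pos": [15, 1, 100], "twist": 0},
    {"fingers": 0, "delta_pos": [14, 1, 105], "twist": 0},
    {"fingers": 0, "delta_pos": [14, 1, 110], "twist": 0},
    {"fingers": 0, "delta_pos": [14, 1, 115], "twist": 0},
    {"fingers": 0, "delta_pos": [14, 1, 119], "twist": 0},
    {"fingers": 0, "delta_pos": [14, 1, 122], "twist": 0},
    {"fingers": 0, "delta_pos": [14, 1, 122], "twist": 0}
  ]
}}

```text
time: 12.1
tcp_pos: [0.641, -0.0951, 0.1507]
orientation: [3.142, -0.001, 3.085]
ft_force: [0.3, -0.3, -0.2]
gripper_width: -0.0003
grip_force: 0.0
```

Emit:
{"api": "send_rows", "payload": {
  "targets": [
    {"fingers": 0, "delta_pos": [0, 0, 1], "twist": 0},
    {"fingers": 0, "delta_pos": [0, 0, 2], "twist": 0},
    {"fingers": 0, "delta_pos": [0, 0, 3], "twist": 0},
    {"fingers": 0, "delta_pos": [0, 0, 4], "twist": 0},
    {"fingers": 0, "delta_pos": [0, 0, 4], "twist": 0}
  ]
}}

```text
time: 12.6
tcp_pos: [0.6414, -0.095, 0.1471]
orientation: [3.142, -0.0, 3.085]
ft_force: [0.0, -0.1, -0.0]
gripper_width: 0.0002
grip_force: 0.0
```

Emit:
{"api": "send_rows", "payload": {
  "targets": [
    {"fingers": 0, "delta_pos": [0, 0, 0.5], "twist": 0},
    {"fingers": 0, "delta_pos": [0, 0, 1], "twist": 0},
    {"fingers": 0, "delta_pos": [0, 0, 1.5], "twist": 0},
    {"fingers": 0, "delta_pos": [0, 0, 1.5], "twist": 0}
  ]
}}

```text
time: 13.0
tcp_pos: [0.6414, -0.0951, 0.1457]
orientation: [3.142, -0.0, 3.085]
ft_force: [-0.0, 0.2, 0.4]
gripper_width: -0.0001
grip_force: 0.0
```

Run:
```python
from m import *
s=observe(); im=snapshot("wrist"); pickle.dump((s,im),open("w6.pkl","wb")); print(s["time"],s["tcp_pos"],s["ft_force"])
b=snapshot("scene")[:,:,::-1]
A=cv2.resize(im[:,:,::-1],(800,600),interpolation=2)[100:500,200:600]
B=cv2.resize(b[220:320,250:350],(400,400),interpolation=2)
cv2.imwrite("pics/w6.png",np.hstack([A,B]))
```

```text
13.0 [ 0.64141587 -0.09507116  0.1457167 ] [-0.00320025  0.16853506  0.41716888]
```

View pics/w6.png

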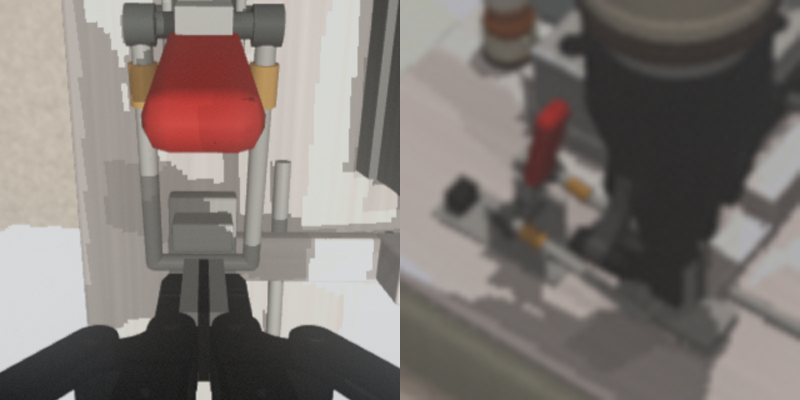

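Emit:
{"api": "send_rows", "payload": {
  "targets": [
    {"fingers": 0, "delta_pos": [0, 0, -0.5], "twist": 0},
    {"fingers": 0, "delta_pos": [-5, 0, -1], "twist": 0},
    {"fingers": 0, "delta_pos": [-11, 0, 0], "twist": 0},
    {"fingers": 0, "delta_pos": [-13, 0, 0], "twist": 0},
    {"fingers": 0, "delta_pos": [-13, 0, 2], "twist": 0},
    {"fingers": 0, "delta_pos": [-13, 0, 3.5], "twist": 0},
    {"fingers": 0, "delta_pos": [-13, 0, 4], "twist": 0},
    {"fingers": 0, "delta_pos": [-13, 0, 4], "twist": 0}
  ]
}}

```text
time: 13.9
tcp_pos: [0.6541, -0.0958, 0.1415]
orientation: [3.142, -0.001, 3.085]
ft_force: [0.4, 0.5, 0.6]
gripper_width: -0.0004
grip_force: 0.0
```

Run:
```python
from m import *
s=observe(); im=snapshot("wrist"); pickle.dump((s,im),open("w7.pkl","wb")); print(s["time"],s["tcp_pos"],s["ft_force"])
cv2.imwrite("pics/w7.png",cv2.resize(im[:,:,::-1],(800,600),interpolation=2)[150:450,200:600])
```

```text
13.9 [ 0.65412711 -0.09575924  0.14151763] [0.41007531 0.54543497 0.55957156]
```

View pics/w7.png

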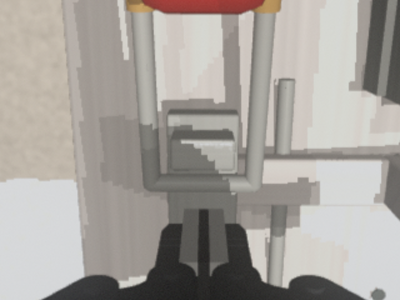

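Emit:
{"api": "send_rows", "payload": {
  "targets": [
    {"fingers": 0, "delta_pos": [2, 0, 0], "twist": 0},
    {"fingers": 0, "delta_pos": [4, 0, 0], "twist": 0},
    {"fingers": 0, "delta_pos": [5.5, 0, 0], "twist": 0},
    {"fingers": 0, "delta_pos": [7, 0, 0], "twist": 0},
    {"fingers": 0, "delta_pos": [8.5, 0, 0], "twist": 0},
    {"fingers": 0, "delta_pos": [10, 0, 0], "twist": 0},
    {"fingers": 0, "delta_pos": [10, 0, 0], "twist": 0}
  ]
}}

```text
time: 14.65
tcp_pos: [0.646, -0.0953, 0.1428]
orientation: [-3.142, 0.004, 3.085]
ft_force: [4.3, 0.3, 1.6]
gripper_width: 0.0004
grip_force: 2.4
```

Emit:
{"api": "send_rows", "payload": {
  "targets": [
    {"fingers": 0, "delta_pos": [1, 0, 0], "twist": 0},
    {"fingers": 0, "delta_pos": [2, 0, 0], "twist": 0},
    {"fingers": 0, "delta_pos": [3, 0, 0], "twist": 0}
  ]
}}

```text
time: 14.95
tcp_pos: [0.6432, -0.0952, 0.1428]
orientation: [-3.142, 0.004, 3.085]
ft_force: [5.6, 0.2, 1.3]
gripper_width: -0.0002
grip_force: 2.6
```

Emit:
{"api": "send_rows", "payload": {
  "targets": [
    {"fingers": 0, "delta_pos": [0.5, 0, 1], "twist": 0},
    {"fingers": 0, "delta_pos": [1.5, 0, 1.5], "twist": 0},
    {"fingers": 0, "delta_pos": [2.5, 0, 1.5], "twist": 0}
  ]
}}

```text
time: 15.25
tcp_pos: [0.6424, -0.0951, 0.1427]
orientation: [-3.141, 0.008, 3.085]
ft_force: [8.2, 0.6, 5.1]
gripper_width: -0.0001
grip_force: 4.3
```

Run:
```python
from m import *
s=observe(); im=snapshot("wrist"); pickle.dump((s,im),open("w8.pkl","wb")); print(s["time"],s["tcp_pos"],s["ft_force"])
_,i0=pickle.load(open("w7.pkl","rb"))
# edge rows along a column through the cross-bar, left of finger (x~ (200+160)*.8): intensity profile
for n,i in (("w7",i0),("w8",im)):
    g=cv2.cvtColor(i,cv2.COLOR_RGB2GRAY); print(n,g[200:300:2,(200+175)*8//10-2].tolist(),"\nred rows",[int(r) for r in np.where((i[:,320,0]>i[:,320,1].astype(int)+60))[0][[0,-1]]])
```

```text
15.25 [ 0.64238055 -0.09510996  0.14268125] [8.17676967 0.57651371 5.06670107]
w7 [148, 139, 140, 133, 96, 99, 161, 186, 185, 183, 172, 133, 127, 102, 93, 93, 110, 118, 116, 117, 118, 117, 117, 115, 115, 116, 115, 109, 110, 107, 97, 108, 114, 122, 118, 110, 102, 112, 113, 111, 110, 112, 112, 111, 111, 109, 112, 111, 110, 101] 
red rows [52, 129]
w8 [199, 200, 200, 200, 200, 188, 141, 139, 141, 141, 139, 139, 139, 139, 140, 139, 102, 90, 94, 111, 115, 113, 114, 112, 111, 112, 103, 96, 93, 92, 109, 114, 111, 110, 110, 109, 110, 108, 108, 110, 106, 114, 111, 105, 102, 111, 111, 109, 109, 96] 
red rows [0, 70]
```

Run:
```python
from m import *
_,im=pickle.load(open("w8.pkl","rb")); b=snapshot("scene")[:,:,::-1]; t=snapshot("top")[:,:,::-1]
A=cv2.resize(im[120:360,160:480,::-1],(480,360),interpolation=2)
A=cv2.resize(im[60:320,220:440,::-1],(508,600),interpolation=2)
B=cv2.resize(b[230:305,260:333],(292,300),interpolation=2)
C=cv2.resize(t[150:225,345:418],(292,300),interpolation=2)
cv2.imwrite("pics/w8.png",np.hstack([A,np.vstack([B,C])]))
```

```text
(no output)
```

View pics/w8.png

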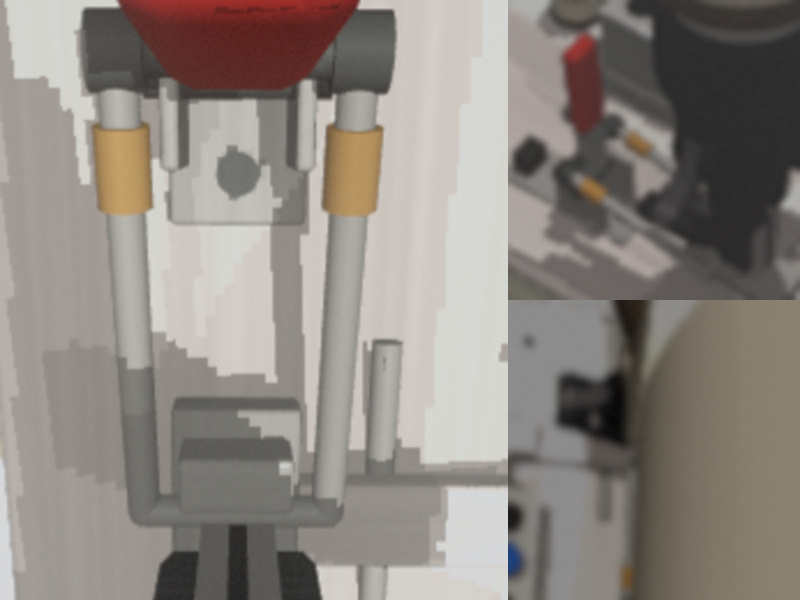

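Emit:
{"api": "send_rows", "payload": {
  "targets": [
    {"fingers": 0, "delta_pos": [-3, 0, -1], "twist": 0},
    {"fingers": 0, "delta_pos": [-12, 0, -1], "twist": 0},
    {"fingers": 0, "delta_pos": [-14, 0, 0], "twist": 0},
    {"fingers": 0, "delta_pos": [-14, 0, 0], "twist": 0},
    {"fingers": 0, "delta_pos": [-14, 0, 0], "twist": 0}
  ]
}}

```text
time: 15.9
tcp_pos: [0.6527, -0.0957, 0.1397]
orientation: [3.141, -0.001, 3.085]
ft_force: [0.8, -0.1, 0.5]
gripper_width: 0.0003
grip_force: 0.5
```

Run:
```python
from m import *
s=observe(); im=snapshot("wrist"); pickle.dump((s,im),open("w9.pkl","wb")); print(s["time"],s["tcp_pos"],s["orientation"],s["ft_force"])
print("red rows",np.where((im[:,320,0]>im[:,320,1].astype(int)+60))[0][[0,-1]])
g=cv2.cvtColor(im,cv2.COLOR_RGB2GRAY); print(g[200:300:2,(200+175)*8//10-2].tolist())
```

```text
15.9 [ 0.65267086 -0.09565711  0.13969392] [ 3.14149312e+00 -9.83723122e-04  3.08486567e+00] [ 0.80927539 -0.13141202  0.52755266]
red rows [ 0 28]
[200, 199, 149, 139, 140, 139, 111, 94, 116, 164, 162, 129, 135, 130, 116, 103, 93, 92, 94, 113, 118, 118, 117, 117, 118, 117, 116, 116, 116, 115, 111, 118, 113, 106, 101, 111, 111, 110, 110, 111, 110, 110, 112, 111, 111, 111, 110, 110, 110, 98]
```

Emit:
{"api": "send_rows", "payload": {
  "targets": [
    {"fingers": 0, "delta_pos": [3, 0, 0], "twist": 0},
    {"fingers": 0, "delta_pos": [6, 0, 0], "twist": 0},
    {"fingers": 0, "delta_pos": [8, 0, 0], "twist": 0},
    {"fingers": 0, "delta_pos": [9.5, 0, 0.3], "twist": 0},
    {"fingers": 0, "delta_pos": [11, 0, 0.6], "twist": 0},
    {"fingers": 0, "delta_pos": [12, 0, 0.6], "twist": 0}
  ]
}}

```text
time: 16.55
tcp_pos: [0.6418, -0.0951, 0.1401]
orientation: [-3.142, 0.002, 3.085]
ft_force: [4.6, -0.9, -0.9]
gripper_width: -0.0001
grip_force: 2.1
```

Emit:
{"api": "send_rows", "payload": {
  "targets": [
    {"fingers": 0, "delta_pos": [0.7, 0, 0], "twist": 0},
    {"fingers": 0, "delta_pos": [1.4, 0, 0], "twist": 0},
    {"fingers": 0, "delta_pos": [2, 0, 0], "twist": 0}
  ]
}}

```text
time: 16.85
tcp_pos: [0.6392, -0.095, 0.1398]
orientation: [3.142, 0.001, 3.085]
ft_force: [4.0, -0.5, -0.4]
gripper_width: 0.0002
grip_force: 2.1
```

Emit:
{"api": "send_rows", "payload": {
  "targets": [
    {"fingers": 0, "delta_pos": [0.5, 0, 0], "twist": 0},
    {"fingers": 0, "delta_pos": [1, 0, 0], "twist": 0},
    {"fingers": 0, "delta_pos": [1.5, 0, 0], "twist": 0}
  ]
}}

```text
time: 17.15
tcp_pos: [0.6385, -0.0949, 0.14]
orientation: [-3.142, 0.002, 3.085]
ft_force: [6.7, -0.6, -1.7]
gripper_width: 0.0001
grip_force: 3.3
```

Emit:
{"api": "send_rows", "payload": {
  "targets": [
    {"fingers": 0, "delta_pos": [0.5, 0, 0], "twist": 0},
    {"fingers": 0, "delta_pos": [1, 0, 0], "twist": 0}
  ]
}}

```text
time: 17.35
tcp_pos: [0.6381, -0.0948, 0.1401]
orientation: [-3.142, 0.004, 3.085]
ft_force: [8.4, -1.1, -2.7]
gripper_width: 0.0003
grip_force: 4.0
```

Emit:
{"api": "send_rows", "payload": {
  "targets": [
    {"fingers": 0, "delta_pos": [-3, 0, 0], "twist": 0},
    {"fingers": 0, "delta_pos": [-10, 0, 0], "twist": 0},
    {"fingers": 0, "delta_pos": [-16, 0, -10], "twist": 0},
    {"fingers": 0, "delta_pos": [-16, 0, -50], "twist": 0},
    {"fingers": 0, "delta_pos": [-16, 0, -95], "twist": 0},
    {"fingers": 0, "delta_pos": [-12, 0, -130], "twist": 0},
    {"fingers": 0, "delta_pos": [-12, 0, -130], "twist": 0},
    {"fingers": 0, "delta_pos": [-12, 0, -130], "twist": 0}
  ]
}}

```text
time: 18.15
tcp_pos: [0.6484, -0.0955, 0.2708]
orientation: [-3.142, 0.001, 3.085]
ft_force: [-0.5, 0.1, 0.0]
gripper_width: 0.0001
grip_force: 0.0
```

```bash
cat > k.py <<'E'
from m import *
def pred(th,nx,px=-22):
    ax=np.array([px-16*np.cos(th-.06),124+16*np.sin(th-.06)]); return ax
s=observe()
P=lambda th,r=66:np.array([-22-r*np.cos(th)+6*np.sin(th)+11,124+r*np.sin(th)+6*np.cos(th)+19])
E
python3 - <<'E'
from k import *
im=snapshot("wrist"); pickle.dump((s,im),open("wa.pkl","wb")); print(s["time"],s["tcp_pos"],s["ft_force"])
R_=im[:,:,0].astype(int);m=((R_>im[:,:,1]+60)&(R_>im[:,:,2]+60))[:, 270:380]; r=np.where(m.any(1))[0]; print("red rows",r.min(),r.max())
def pr(x,z): return proj(sh2w(np.array([x,-75,z])/1000,S0),"wrist",s)[0].round(1)
for th in (1.1,1.2,1.3,1.4,1.5):
    d=np.array([-np.cos(th),np.sin(th)]);n=np.array([np.sin(th),np.cos(th)]); o=np.array([-22,124])
    print(th,[pr(*(o+86*d+k*n)) [1] for k in (-5,5)],[pr(*(o+34*d+k*n))[1] for k in (-5,5)])
for h in ("hook_grip","lever"):
    for q in masks_of(h,"wrist")[:1]:
        ys,xs=np.where(q["pixels"]); print(h,q["p"],ys.min(),ys.max(),xs.min(),xs.max())
print("nose pred rows at z 123.5,126.5, 150:",[pr(50.8,z) for z in (123.5,126.5)],pr(53.8,123.5))
for th in (1.4,1.2,1.0,.8,.6,.4,.2,.1,0): print(th,P(th).round(1))
goto([5,-75,273]);goto([P(1.5)[0],-75,P(1.5)[1]])
E
```

```text
18.15 [ 0.6483671  -0.09553441  0.27084204] [-0.53503107  0.06810607  0.02183393]
red rows 0 413
1.1 [np.float64(-18.2), np.float64(0.4)] [np.float64(56.2), np.float64(71.0)]
1.2 [np.float64(-2.4), np.float64(18.2)] [np.float64(60.9), np.float64(76.8)]
1.3 [np.float64(15.2), np.float64(37.2)] [np.float64(66.0), np.float64(82.7)]
1.4 [np.float64(34.1), np.float64(56.9)] [np.float64(71.5), np.float64(88.7)]
1.5 [np.float64(53.7), np.float64(76.9)] [np.float64(77.2), np.float64(94.8)]
hook_grip 0.71 78 203 291 355
lever 0.61 11 203 291 355
nose pred rows at z 123.5,126.5, 150: [array([321.7, 197.9]), array([321.7, 198.7])] [321.7 201.8]
1.4 [-16.3 209.1]
1.2 [-29.3 206.7]
1.0 [-41.6 201.8]
0.8 [-52.7 194.5]
0.6 [-62.1 185.2]
0.4 [-69.5 174.2]
0.2 [-74.5 162. ]
0.1 [-76.1 155.6]
0 [-77. 149.]
to [ 0.5783 -0.0919  0.273 ] delta [68.9 -0.5 -4.9] twist -0.0026 norm 69.0
to [ 0.5637 -0.0911  0.2093] delta [83.4 -0.5 58.9] twist -0.0026 norm 102.0
```

Emit:
{"api": "send_rows", "payload": {
  "targets": [
    {"fingers": 0, "delta_pos": [45, -0.5, -5], "twist": 0},
    {"fingers": 0, "delta_pos": [82, -0.5, 10], "twist": 0},
    {"fingers": 0, "delta_pos": [84, -0.5, 45], "twist": 0},
    {"fingers": 0, "delta_pos": [84, -0.5, 59], "twist": 0},
    {"fingers": 0, "delta_pos": [90, -0.5, 59], "twist": 0},
    {"fingers": 0, "delta_pos": [94, -0.5, 59.5], "twist": 0},
    {"fingers": 0, "delta_pos": [97, -0.5, 60], "twist": 0},
    {"fingers": 0, "delta_pos": [100, -0.5, 60.5], "twist": 0},
    {"fingers": 0, "delta_pos": [103, -0.5, 61], "twist": 0},
    {"fingers": 0, "delta_pos": [106.5, -0.5, 62], "twist": 0},
    {"fingers": 0, "delta_pos": [109.5, -0.5, 63.5], "twist": 0}
  ]
}}

```text
time: 19.4
tcp_pos: [0.5395, -0.0898, 0.2068]
orientation: [-3.142, 0.002, 3.085]
ft_force: [0.1, 0.1, 2.3]
gripper_width: -0.0002
grip_force: 0.8
```

Run:
```python
from k import *
print(s["time"],s["tcp_pos"],s["ft_force"])
for th in (1.1,1.0,.9,.8,.7,.6,.5): print(th,end=" ");goto([P(th)[0],-75,P(th)[1]],s=s)
```

```text
19.4 [ 0.53951431 -0.08977633  0.20680054] [0.09230456 0.0677674  2.27541401]
1.1 to [ 0.5378 -0.0897  0.2045] delta [1.7 0.  2.3] twist -0.0026 norm 3.0
1.0 to [ 0.5318 -0.0893  0.2018] delta [ 7.7 -0.   5. ] twist -0.0026 norm 9.0
0.9 to [ 0.5261 -0.089   0.1984] delta [13.5 -0.   8.3] twist -0.0026 norm 16.0
0.8 to [ 0.5207 -0.0887  0.1945] delta [18.8 -0.  12.2] twist -0.0026 norm 22.0
0.7 to [ 0.5158 -0.0885  0.1901] delta [23.8 -0.  16.7] twist -0.0026 norm 29.0
0.6 to [ 0.5114 -0.0882  0.1852] delta [28.2 -0.1 21.5] twist -0.0026 norm 36.0
0.5 to [ 0.5074 -0.088   0.1799] delta [32.2 -0.1 26.8] twist -0.0026 norm 42.0
```

Emit:
{"api": "send_rows", "payload": {
  "targets": [
    {"fingers": 0, "delta_pos": [3, 0, 1.2], "twist": 0},
    {"fingers": 0, "delta_pos": [6, 0, 2.7], "twist": 0},
    {"fingers": 0, "delta_pos": [9, 0, 4.3], "twist": 0},
    {"fingers": 0, "delta_pos": [11.8, 0, 6], "twist": 0},
    {"fingers": 0, "delta_pos": [14.5, 0, 8], "twist": 0},
    {"fingers": 0, "delta_pos": [17.1, 0, 10], "twist": 0}
  ]
}}

```text
time: 20.0
tcp_pos: [0.522, -0.0887, 0.1962]
orientation: [3.142, 0.0, 3.085]
ft_force: [0.9, 0.5, 4.5]
gripper_width: 0.0002
grip_force: 2.1
```

```bash
cat > st.py <<'E'
from k import *
print(s["time"],s["tcp_pos"],s["ft_force"])
im=snapshot("wrist"); pickle.dump((s,im),open("wb.pkl","wb"))
for h in ("hook_grip","lever"):
    for q in masks_of(h,"wrist")[:1]:
        ys,xs=np.where(q["pixels"]); print(h,q["p"],ys.min(),ys.max(),xs.min(),xs.max())
print("nose pred outer-edge row",[proj(sh2w(np.array([x,-75,z])/1000,S0),"wrist",s)[0].round(0) for x,z in ((52,123.5),(48,123.5),(52,140))])
R0=R.from_euler('xyz',s["orientation"]).as_matrix()
w=s["tcp_pos"]-np.r_[S0[:2],0]; c,sn=np.cos(S0[2]),np.sin(S0[2]); x=(c*w[0]+sn*w[1])*1000-11+22; z=s["tcp_pos"][2]*1000-19-124
rr=np.hypot(x,z); print("theta if corner on face",np.arctan2(z,-x)-np.arcsin(6/rr), "r",rr)
E
python3 st.py
```

```text
20.0 [ 0.52197234 -0.08874012  0.19622797] [0.88320439 0.52167964 4.5493077 ]
hook_grip 0.57 294 314 286 361
lever 0.85 254 314 287 361
nose pred outer-edge row [array([322., 409.]), array([322., 404.]), array([322., 428.])]
theta if corner on face 0.8310834762103039 r 66.85438046096459
```

Emit:
{"api": "send_rows", "payload": {
  "targets": [
    {"fingers": 0, "delta_pos": [2.6, 0, 2.1], "twist": 0},
    {"fingers": 0, "delta_pos": [5, 0, 4.4], "twist": 0},
    {"fingers": 0, "delta_pos": [7.3, 0, 6.8], "twist": 0},
    {"fingers": 0, "delta_pos": [9.4, 0, 9.3], "twist": 0}
  ]
}}

```text
time: 20.55
tcp_pos: [0.5125, -0.0882, 0.1869]
orientation: [3.142, 0.0, 3.085]
ft_force: [1.0, 0.6, 4.4]
gripper_width: -0.0002
grip_force: 2.2
```

Emit:
{"api": "send_rows", "payload": {
  "targets": [
    {"fingers": 0, "delta_pos": [2.1, 0, 2.6], "twist": 0},
    {"fingers": 0, "delta_pos": [4, 0, 5.3], "twist": 0},
    {"fingers": 0, "delta_pos": [5.8, 0, 8.1], "twist": 0},
    {"fingers": 0, "delta_pos": [7.4, 0, 11], "twist": 0}
  ]
}}

```text
time: 20.95
tcp_pos: [0.5047, -0.0877, 0.1755]
orientation: [3.141, -0.001, 3.085]
ft_force: [-0.2, 0.9, 4.2]
gripper_width: 0.0001
grip_force: 1.8
```

```bash
python3 st.py
```

```text
20.95 [ 0.50465857 -0.0877241   0.17549359] [-0.22731416  0.91000292  4.18606046]
lever 0.67 245 297 303 347
nose pred outer-edge row [array([322., 456.]), array([322., 451.]), array([322., 481.])]
theta if corner on face 0.4215635309464686 r 66.30260215863748
```

Emit:
{"api": "send_rows", "payload": {
  "targets": [
    {"fingers": 0, "delta_pos": [1.5, 0, 3], "twist": 0},
    {"fingers": 0, "delta_pos": [2.8, 0, 6], "twist": 0},
    {"fingers": 0, "delta_pos": [4, 0, 9.1], "twist": 0},
    {"fingers": 0, "delta_pos": [5, 0, 12.2], "twist": 0}
  ]
}}

```text
time: 21.5
tcp_pos: [0.4998, -0.0875, 0.1632]
orientation: [3.142, -0.001, 3.085]
ft_force: [-0.4, 0.6, 1.8]
gripper_width: -0.0002
grip_force: 1.0
```

Emit:
{"api": "send_rows", "payload": {
  "targets": [
    {"fingers": 0, "delta_pos": [0.5, 0, 2], "twist": 0},
    {"fingers": 0, "delta_pos": [1, 0, 4], "twist": 0},
    {"fingers": 0, "delta_pos": [1.3, 0, 5.5], "twist": 0},
    {"fingers": 0, "delta_pos": [1.6, 0, 7], "twist": 0}
  ]
}}

```text
time: 21.9
tcp_pos: [0.4985, -0.0875, 0.1564]
orientation: [-3.142, -0.0, 3.085]
ft_force: [-0.6, -0.2, 1.2]
gripper_width: -0.0001
grip_force: 0.5
```

Emit:
{"api": "send_rows", "payload": {
  "targets": [
    {"fingers": 0, "delta_pos": [0, 0, 1], "twist": 0},
    {"fingers": 0, "delta_pos": [0, 0, 2], "twist": 0},
    {"fingers": 0, "delta_pos": [0, 0, 3], "twist": 0}
  ]
}}

```text
time: 22.2
tcp_pos: [0.4987, -0.0875, 0.1536]
orientation: [-3.142, 0.0, 3.085]
ft_force: [0.1, -0.2, 1.3]
gripper_width: 0.0001
grip_force: 0.3
```

Emit:
{"api": "send_rows", "payload": {
  "targets": [
    {"fingers": 0, "delta_pos": [0, 0, 0.8], "twist": 0},
    {"fingers": 0, "delta_pos": [0, 0, 1.6], "twist": 0},
    {"fingers": 0, "delta_pos": [0, 0, 2.4], "twist": 0},
    {"fingers": 0, "delta_pos": [0, 0, 3.2], "twist": 0}
  ]
}}

```text
time: 22.6
tcp_pos: [0.4987, -0.0875, 0.1504]
orientation: [3.142, 0.0, 3.085]
ft_force: [-0.1, -0.2, 0.1]
gripper_width: -0.0004
grip_force: 0.1
```

Emit:
{"api": "send_rows", "payload": {
  "targets": [
    {"fingers": 0, "delta_pos": [0, 0, 0.7], "twist": 0},
    {"fingers": 0, "delta_pos": [0, 0, 1.4], "twist": 0}
  ]
}}

```text
time: 22.8
tcp_pos: [0.4987, -0.0875, 0.1491]
orientation: [3.142, 0.0, 3.085]
ft_force: [-1.0, 0.6, 5.7]
gripper_width: -0.0003
grip_force: 2.9
```

Emit:
{"api": "send_rows", "payload": {
  "targets": [
    {"fingers": 0, "delta_pos": [0, 0, 0.7], "twist": 0},
    {"fingers": 0, "delta_pos": [0, 0, 0.7], "twist": 0},
    {"fingers": 0, "delta_pos": [0, 0, -2], "twist": 0},
    {"fingers": 0, "delta_pos": [0, 0, -15], "twist": 0},
    {"fingers": 0, "delta_pos": [0, 0, -55], "twist": 0},
    {"fingers": 0, "delta_pos": [-40, 0, -100], "twist": 0},
    {"fingers": 0, "delta_pos": [-85, 0, -120], "twist": 0},
    {"fingers": 0, "delta_pos": [-130, 0, -123], "twist": 0},
    {"fingers": 0, "delta_pos": [-150, 0, -123], "twist": 0},
    {"fingers": 0, "delta_pos": [-150, 0, -123], "twist": 0},
    {"fingers": 0, "delta_pos": [-150, 0, -123], "twist": 0}
  ]
}}

```text
time: 23.9
tcp_pos: [0.648, -0.0959, 0.2719]
orientation: [-3.142, -0.001, 3.085]
ft_force: [-0.3, -0.2, -0.4]
gripper_width: -0.0002
grip_force: 0.0
```

Run:
```python
from k import *
im=snapshot("wrist"); pickle.dump((s,im),open("wc.pkl","wb")); print(s["time"],s["tcp_pos"],s["ft_force"])
def pr(x,z,y=-75): return proj(sh2w(np.array([x,y,z])/1000,S0),"wrist",s)[0].round(1)
hsv=cv2.cvtColor(im,cv2.COLOR_RGB2HSV)
m=((hsv[...,0]<8)|(hsv[...,0]>172))&(hsv[...,1]>150)&(hsv[...,2]>60)
n,l,st,ce=cv2.connectedComponentsWithStats(m.astype(np.uint8)); print([st[i].tolist() for i in range(1,n) if st[i,4]>60])
print("handle shut pred: tip",pr(-108,124),"top",pr(-108,129),"root",pr(-56,129))
for h in ("hook_grip","lever","bar"):
    for q in masks_of(h,"wrist")[:1]:
        ys,xs=np.where(q["pixels"]); print(h,q["p"],ys.min(),ys.max(),xs.min(),xs.max())
print("nose outer edge pred",pr(45,123.5),pr(48,123.5),pr(52,123.5),"lifted",pr(48,140),"seat end",pr(87.7,120.5),pr(83,120.5),pr(90.8,120.5))
g=cv2.cvtColor(im,cv2.COLOR_RGB2GRAY); c0=int(pr(48,123)[0]); print(c0,g[150:320:3,c0].tolist())
print("lip col off-center", g[150:260:2,int(pr(48,123.5,-75+17)[0])].tolist())
```

```text
23.9 [ 0.64803975 -0.09592082  0.2719474 ] [-0.33056763 -0.20977175 -0.41406419]
[[311, 0, 26, 45, 1129], [518, 68, 38, 30, 866], [0, 285, 18, 32, 299]]
handle shut pred: tip [321.3 -48.8] top [321.2 -52.6] root [321.6  40.6]
hook_grip 0.77 68 193 293 354
lever 0.61 0 193 293 354
bar 0.65 173 242 307 569
nose outer edge pred [322.2 190.9] [322.2 194.8] [322.3 200. ] lifted [322.2 198.9] seat end [322.4 243.3] [322.4 237.7] [322.5 247. ]
322 [191, 191, 192, 192, 193, 190, 180, 129, 147, 164, 150, 165, 168, 168, 166, 159, 175, 174, 130, 124, 124, 123, 123, 123, 125, 125, 122, 124, 143, 172, 171, 199, 199, 199, 198, 199, 198, 198, 199, 199, 197, 197, 198, 198, 197, 197, 74, 63, 62, 64, 63, 59, 59, 55, 58, 57, 57]
lip col off-center [139, 140, 140, 142, 142, 143, 144, 144, 143, 146, 145, 146, 147, 147, 147, 147, 149, 149, 149, 151, 166, 148, 111, 182, 198, 199, 199, 197, 199, 198, 198, 195, 198, 195, 196, 197, 197, 197, 198, 196, 198, 198, 197, 197, 197, 197, 197, 197, 196, 198, 199, 199, 198, 198, 197]
```

```bash
python3 -c "
from bench import *
print(sign_off())"
```

```text
the job is handed in; nothing more can be done
None
```

I handed the job in at about 24 s of the 72 s allowed, with no verdict returned. The last wrist image fits the rack home against its fence, the hook caught behind the keeper with the bar pulled in about 7 mm, and the red handle on its stop after I let go of it.

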